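Unbolt and open the second leaf of a bench cabinet

ROBOT

A 6-joint arm with a two-finger parallel gripper is mounted at the origin on a cart in front of the work surface, level with it; the furniture and walls round the work are solid. World frame = base frame: x ahead of the robot, y to its left, z up, the work surface at z = 0. Lengths are in m, angles in rad, forces in N, time in s.
With the tool pointing down it reaches from about 0.35 to 0.775 m from the base axis. Payload 7.3 kg.
Tool frame: the origin (TCP) lies midway between the tips of the shut fingers; the grasp point (between the pads) lies 19 mm behind it; z points along the fingers, y is the line along which they close (so a half turn about z gives the same grasp; the last joint's range is limited). The gripper opens to 92 mm and grips with 3 to 60 N. Pads are 19 mm wide; open, the fingers measure 130 mm over their backs; the gripper's body (75 mm by 190 mm) begins 47 mm behind the grasp point.
Start: joints at [-1.416, 0.342, 1.524, -0, 1.275, -0.146], TCP at [0.156, -0.501, 0.227] pointing down, gripper open.
Joint ranges: [-2.53, 2.53], [-0.77, 2.02], [0.04, 2.7], [-1, 4.14], [0.28, 2.66], [-3.11, 3.11]. Speed limits (rad/s): [2.57, 2.57, 3.14, 3.14, 3.14, 3.14].

INTERFACE

Orientations are given as [roll, pitch, yaw] about the fixed x, y, z axes, in that order (R = Rz(yaw) Ry(pitch) Rx(roll)).
In Python, from cell import robot, read_camera, camera_params, nets gives the robot as it stands. The module is installed in compiled form; this text tells all that it offers.
- The arm moves only by the tool step_arm, never from a script. Its argument "steps" is a list of rows, each an object of numbers: "x", "y", "z": the shift along the tool's x, y, z as a fraction of full scale; "rx", "ry", "rz": the turn, a rotation vector about the tool's x, y, z as a fraction of full scale; "claw": the opening, from -1 (shut) to 1 (fully open). In form: [{"x": .., "y": .., "z": .., "rx": .., "ry": .., "rz": .., "claw": ..}, ...]. A call has 1 to 12 rows; each row is the pose to reach, as a shift and turn from the pose commanded when the call began, along the tool's axes at that moment; what a row does not reach only later rows make up. Full scale, the value 1, is 750 mm for a shift and pi/4 rad for a turn. A row lasts 1/12 s, in which the tool goes at most 41.7 mm and 7.16 degrees, less where a joint would pass 70% of its speed; a pose out of reach is approached as far as the arm can. A call with a number of a shift or a turn outside -1 to 1 is refused whole. A call with a gripper value outside its range is refused whole. The fingers move at their own pace and stop on an object; "squeeze" is the grip in N (left out, the last holds). Time passes only in rows, so rows that repeat a pose let the fingers close. It gives the time, the measured TCP pose, the force, the opening and the grip force at its end, in the units of the state.
- robot.observe(): the state, without advancing time (a new reading comes with each control period).
- read_camera(name): name is "scene" or "top" or "wrist"; returns (picture, depth): 400x640x3 uint8, blue, green, red; 400x640 float32, m along the optical axis (not along the pixel's ray), 0 where there is no reading.
- camera_params(name): a dict with "fx", "fy", "cx", "cy" (pixels), "R" (3x3) and "t" (3): a world point X has camera coordinates R X + t; the wrist camera has in their place "hand_eye" (4x4, takes a point from camera to tool coordinates, whose origin is the TCP and whose axes are the flange's). Camera axes: x right, y down, z forward; pixel columns grow to the right and rows downward; lengths in m; the calibration is good to about 2 mm. A picture is of the moment at which its call begins: read the wrist's pose just before it. camera_params takes no time and is no camera call.
- robot.hand_in(): hands the job in; it is judged then, once.
Trained networks look in the newest picture that a camera, given by its name, has taken for a name from the list of things; names that differ only in an ending like _2 or _b are one class to them, and where a whole thing is asked for, a point or a joint stands for the part that bears it (a point fixed in the world has none). Each returns a list of dicts, best first, with "conf" (0 to 1); they miss things now and then, are a little off and sometimes report something else, mostly with a low value. They report only what shows in the picture. A call takes as long as a camera call.
- nets.masks_of(camera, query): "region" (400x640 bool, what is visible of it) and "box" ([left, top, right, bottom] in pixels, round what is visible of it).
- nets.landmark_of(camera, query): "pixel" ([row, column] in pixels: a listed point, or the origin of a listed thing).
The state is a dict: "time": time; "qpos": joint angles; "qvel": joint speeds; "joint_efforts": joint torques, N m; "tool_pos": TCP position; "tool_rot": TCP orientation; "contact_force": force on the tool from outside, world axes, zero at the start; "torque": the same for the moment, N m; "opening": finger opening in m; "grip_force": force on a finger pad.
Only numpy, scipy, OpenCV 4.12 (cv2) and the standard library are available. Lean on these libraries where they do the work, as an engineer would, in place of code of your own. Each camera call takes 0.05 s, during which the arm holds its last target. There are 200 camera calls.

TASK

One leaf of the small double-door cabinet already stands open; the other is still shut and held by the upright bolt on its front. Lift that bolt clear of its keeper while the leaf is still shut, then swing the leaf open until it stands square to the cabinet's front or further, and let go, leaving the bolt drawn up and both leaves open. Do not disturb the bottles in the cabinet or the steel beaker and petri dish beside it.

Things in the scene. Friction and masses are not known exactly. Their poses are not given: they have to be found in the camera images.
- cabinet: Fixed grey bench cabinet, 130 deep (x) x 290 wide (y) x 200 mm high, turned by up to 0.25 rad. Origin: centre of its underside, on the worktop. Its front looks along its own -x. Inner floor 24 mm above the worktop. At the foot of its front, under the shut leaf, is a fixed U-shaped steel keeper, 22 mm high, 30 mm wide, reaching 39 mm out from the carcass front.
- bolt (a joint): Height of the bolt in m: 0 fully down in the keeper (leaf locked), 0.018 the tip just clears the keeper, 0.034 fully up (stop). It moves straight up, needs about 6 N, and stays by friction at whatever height it is left.
- bolt_grip (a point): Grip point on the bolt's handle, a plain upright round steel bar 14 mm thick, 46 mm out from the leaf's front face. The bar ends 22 mm above this point; its crank begins 31 mm below. 190 mm above the worktop with the bolt down (cabinet top: 200 mm). Moves with bolt and leaf. Pinch it from above to lift the bolt and also to pull the leaf. Axes as passive_hinge.
- bolt_tip (a point): Lower end of the bolt, a 10 mm upright steel rod on the front of the shut leaf, 118 mm from its hinge axis along the leaf and 10 mm out from its face. 4 mm above the worktop, inside the keeper, with the bolt down. Near the top (150 mm) the rod cranks 36 mm forward, then up into the grip bar.
- passive_leaf (a joint): Opening angle of the bolted leaf in rad: 0 shut, 1.57 square to the front, 1.9 stop. Seen from above it opens clockwise, towards the robot. Light hinge friction (about 0.06 N m); it stays where it is left.
- passive_hinge (a point): On the upright hinge axis of the bolted leaf, at the front left edge of the cabinet (its +y side), 112 mm above the worktop. z up; x and y turn with the leaf: the leaf runs from the hinge along -y, its outer face looks to -x.
- passive_edge (a point): Top of the free edge of the bolted leaf, 141 mm from the hinge axis and 198 mm above the worktop, at mid-thickness. White sheet-steel leaf 141 wide x 172 high x 12 mm thick, lower edge 26 mm above the worktop.
- active_leaf (a joint): Opening angle of the other leaf (hinged on the cabinet's right, -y, edge) in rad: 0 shut, 2.0 stop; it starts open, at 1.5 to 1.8. Same size, with a bar pull on its outer face; stays where it is left.
- active_edge (a point): Top of the free edge of the open leaf, 141 mm from its hinge, 198 mm above the worktop.
- bottle_a: Reagent bottle with a screw cap, 47 mm thick, 111 mm high, standing loose in the cabinet behind the bolted leaf; origin: centre of its underside. To be left alone.
- bottle_b: Reagent bottle with a screw cap, 46 mm thick, 98 mm high, standing loose in the open half of the cabinet; origin: centre of its underside. To be left alone.
- beaker: Empty steel beaker, 72 mm across, 86 mm high, standing on the worktop to the right of the cabinet; origin: centre of its underside. To be left alone.
- dish: Petri dish, 96 mm across, 16 mm high, on the worktop to the left of the cabinet; origin: centre of its underside. To be left alone.

How it is judged:
On the way:
1. the bolt is lifted clear of the keeper while its leaf is still shut (value of joint bolt above 0.018 m and value of joint passive_leaf below 0.12 rad), for 0.1 s.
At the end, for the whole second after the job is handed in: The bolted leaf stands open by more than 1.4 rad (80 degrees) and at rest, the other leaf is still open by more than 1.2 rad, and the bolt is still drawn up by more than 15 mm (value of joint passive_leaf above 1.4 rad and value of joint active_leaf above 1.2 rad and value of joint bolt above 0.015 m and velocity of joint passive_leaf between -0.05 and 0.05 rad/s); the robot touches nothing.
It fails at once if the bottle behind the bolted leaf is moved more than 40 mm or tipped over (distance of bottle_a from where it was at the start of the episode above 0.04 m or angle between bottle_a's own z axis and vertical above 0.5 rad).
It fails at once if the bottle in the open half is moved more than 40 mm or tipped over (distance of bottle_b from where it was at the start of the episode above 0.04 m or angle between bottle_b's own z axis and vertical above 0.5 rad).
It fails at once if the steel beaker is moved more than 40 mm or tipped over (distance of beaker from where it was at the start of the episode above 0.04 m or angle between beaker's own z axis and vertical above 0.5 rad).
It fails at once if the petri dish is moved more than 40 mm or tipped over (distance of dish from where it was at the start of the episode above 0.04 m or angle between dish's own z axis and vertical above 0.5 rad).
It also fails if it takes over 35 s, if anything falls off the work surface, if the arm or the gripper's body presses on something with over 40 N, if the wrist force passes 120 N, or if a joint passes its speed limit or range.

## Working session

There is one attempt and no reset: what is moved stays moved. The work goes in short steps, Python scripts to look and compute and a tool call to move; the robot and the scene stay as the last step left them, time stands still between calls to the robot, and variables do not carry over. Pictures are saved under pics/ and viewed, at most 10 in all, crops included, and the job is handed in when it is done.

Besides the shell and the picture viewer there is one more tool, called after "Request:" as name([rows], argument=value, ...), one row to a line, values as JSON. step_arm: Moves the arm, as the interface text tells. Its arguments: {"type":"object","properties":{"steps":{"type":"array","items":{"type":"object","properties":{"x":{"type":"number","minimum":-1,"maximum":1},"y":{"type":"number","minimum":-1,"maximum":1},"z":{"type":"number","minimum":-1,"maximum":1},"rx":{"type":"number","minimum":-1,"maximum":1},"ry":{"type":"number","minimum":-1,"maximum":1},"rz":{"type":"number","minimum":-1,"maximum":1},"claw":{"type":"number"}}}},"squeeze":{"type":"number"}},"required":["steps"]}

```bash
mkdir -p pics
cat > h.py <<'E'
import numpy as np, cv2
from cell import robot, read_camera, camera_params, nets
from scipy.spatial.transform import Rotation as Ro
def cam(name, st=None):
    p=camera_params(name); K=np.array([[p['fx'],0,p['cx']],[0,p['fy'],p['cy']],[0,0,1]])
    if 'hand_eye' in p:
        T=np.eye(4); T[:3,:3]=Ro.from_euler('xyz',st['tool_rot']).as_matrix(); T[:3,3]=st['tool_pos']
        M=np.linalg.inv(T@np.array(p['hand_eye'])); return K,M[:3,:3],M[:3,3]
    return K,np.array(p['R']),np.array(p['t'])
def ray(c,px):
    K,R,t=c; d=R.T@np.linalg.inv(K)@np.array([px[1],px[0],1.]); return -R.T@t,d
def tri(obs):
    A=np.zeros((3,3));b=np.zeros(3)
    for c,px in obs:
        o,d=ray(c,px); d=d/np.linalg.norm(d); P=np.eye(3)-np.outer(d,d); A+=P;b+=P@o
    x=np.linalg.solve(A,b)
    res=[]
    for c,px in obs:
        K,R,t=c; q=K@(R@x+t); res.append(np.round([q[1]/q[2]-px[0],q[0]/q[2]-px[1]],1))
    return x,res
def back(c,px,depth):
    o,d=ray(c,px); return o+d*depth
E
python3 - <<'E'
from h import *
ims=[];O={}
for n in ['scene','top']:
    im,d=read_camera(n); np.save(f'{n}_d.npy',d); cv2.imwrite(f'{n}.png',im); c=cam(n); im=im.copy()
    print(n,'pos',-c[1].T@c[2])
    for q in ['bolt_grip','bolt_tip','passive_hinge','passive_edge','active_edge','beaker','dish','bottle_a','cabinet']:
        r=nets.landmark_of(n,q)
        for k in r[:2]:
            px=k['pixel']; print(n,q,np.round(px,1),round(k['conf'],2), np.round(back(c,px,d[int(px[0]),int(px[1])]),3))
        if r:
            O.setdefault(q,[]).append((c,r[0]['pixel'])); px=r[0]['pixel']
            cv2.circle(im,(int(px[1]),int(px[0])),3,(0,0,255),1); cv2.putText(im,q,(int(px[1])+4,int(px[0])),0,.35,(255,0,255),1)
    cv2.imwrite(f'pics/a_{n}.png',im)
for q,o in O.items():
    if len(o)==2: print(q,tri(o))
print(robot.observe())
E
```

```text
scene pos [ 0.27942713 -0.89834239  1.18271762]
scene bolt_grip [197. 290.] 0.52 [0.541 0.038 0.21 ]
scene bolt_tip [231.4 298.9] 0.42 [ 0.517 -0.123  0.198]
scene passive_hinge [189.2 297.4] 0.77 [0.598 0.122 0.155]
scene passive_edge [200.3 303.2] 0.73 [0.586 0.018 0.193]
scene active_edge [235.3 275.8] 0.88 [ 0.437 -0.109  0.197]
scene beaker [321.5 327.3] 0.71 [ 0.502 -0.418  0.085]
scene dish [169.6 271.2] 0.75 [0.569 0.44  0.015]
scene dish [322.7 328. ] 0.47 [ 0.504 -0.419  0.077]
scene cabinet [226.6 319.7] 0.71 [ 0.593 -0.131  0.199]
scene cabinet [168.3 272.5] 0.44 [0.578 0.445 0.017]
top pos [-0.20839128  0.13623334  1.19164489]
top bolt_grip [204.6 308.1] 0.45 [0.533 0.045 0.213]
top bolt_tip [232.8 310.5] 0.57 [0.556 0.037 0.02 ]
top passive_hinge [209.  270.4] 0.88 [0.691 0.166 0.007]
top passive_edge [194.7 312.7] 0.63 [0.582 0.023 0.197]
top active_edge [230.6 366.5] 0.78 [ 0.219 -0.033  0.518]
top beaker [224.6 429.1] 0.82 [ 0.491 -0.358  0.072]
top beaker [233.9 309.6] 0.67 [0.559 0.04  0.01 ]
top dish [247.2 191.4] 0.78 [0.564 0.445 0.018]
top cabinet [209.2 313.7]
[... 871 characters left out ...]
ray([0.6, 0.3])])
{'time': 1.0, 'qpos': array([-1.41598202e+00,  3.42013900e-01,  1.52413389e+00,  2.50205422e-05,
        1.27544485e+00, -1.45958176e-01]), 'qvel': array([-0.00016385, -0.00020847, -0.00067094, -0.00202166, -0.00142915,
       -0.00014848]), 'joint_efforts': array([-7.84311815e-04, -4.31134593e+01, -2.44481456e+01,  7.17845745e-02,
        4.82808729e-02, -2.93443094e-06]), 'tool_pos': array([ 0.15558354, -0.50140642,  0.22672144]), 'tool_rot': array([ 3.14158916e+00, -2.36803011e-05,  3.00765198e-01]), 'contact_force': array([-0.24047245,  0.00391045,  0.54237998]), 'torque': array([-0.07238151, -0.05875921, -0.00664879]), 'grip_force': 0.0, 'opening': 0.09198757213451668}
```

Run:
```python
from h import *
a=cv2.imread('pics/a_scene.png')[130:370,200:400]; b=cv2.imread('pics/a_top.png')[130:290,170:470]
cv2.imwrite('pics/c1.png',cv2.resize(a,None,fx=2.5,fy=2.5)); cv2.imwrite('pics/c2.png',cv2.resize(b,None,fx=2.6,fy=2.6))
```

```text
(no output)
```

View pics/c1.png

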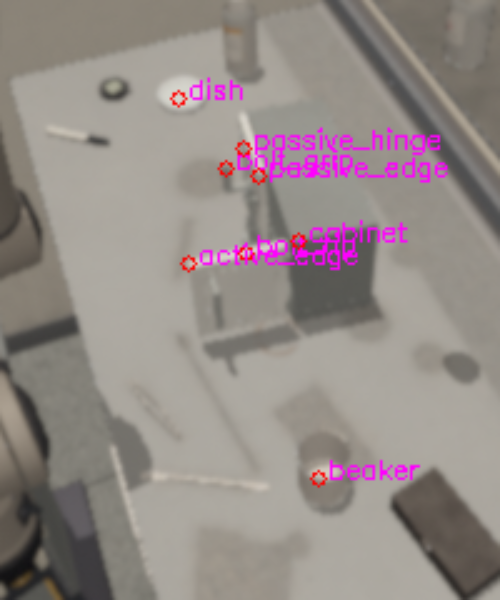

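View pics/c2.png

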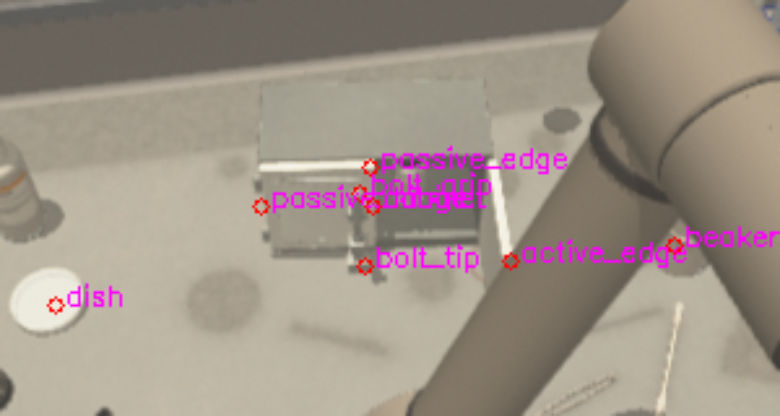

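The top view shows the shut leaf's white top edge from (260,167) to (370,167) in the crop. The bolt grip is at about (360,192) and the open leaf's edge at (510,260). The scene view agrees. Next I'll move above the grip for wrist camera views.

```bash
cat >> h.py <<'E'
def plan(wps, st=None):
    "wps: (x,y,z,yaw) -> scaled tool-frame rows"
    st=st or robot.observe(); R=Ro.from_euler('xyz',st['tool_rot'])
    for w in wps:
        s=R.inv().apply(np.array(w[:3])-st['tool_pos'])/.75
        r=(R.inv()*Ro.from_euler('xyz',[np.pi,0,w[3]])).as_rotvec()/(np.pi/4)
        print(np.round(s,4),np.round(r,4))
E
python3 - <<'E'
from h import *
print(np.round(camera_params('wrist')['hand_eye'],3),camera_params('wrist')['fx'])
plan([(.35,-.3,.40,1.0),(.46,.0,.42,1.08)])
E
```

```text
[[-0.    -0.953 -0.302  0.081]
 [ 1.    -0.    -0.001  0.   ]
 [ 0.001 -0.302  0.953 -0.158]
 [ 0.     0.     0.     1.   ]] 303.0706016590737
[ 0.3271 -0.1797 -0.231 ] [ 0.     -0.     -0.8903]
[ 0.5857 -0.5183 -0.2577] [ 0.     -0.     -0.9922]
```

Request:
step_arm([
  {"x":0.32,"y":-0.18,"z":-0.23,"rz":-0.9,"claw":0.0},
  {"x":0.32,"y":-0.18,"z":-0.23,"rz":-0.9,"claw":0.0},
  {"x":0.32,"y":-0.18,"z":-0.23,"rz":-0.9},
  {"x":0.32,"y":-0.18,"z":-0.23,"rz":-0.9},
  {"x":0.32,"y":-0.18,"z":-0.23,"rz":-0.9},
  {"x":0.45,"y":-0.37,"z":-0.23,"rz":-1},
  {"x":0.55,"y":-0.5,"z":-0.23,"rz":-1},
  {"x":0.55,"y":-0.5,"z":-0.23,"rz":-1},
  {"x":0.55,"y":-0.5,"z":-0.23,"rz":-1},
  {"x":0.55,"y":-0.5,"z":-0.23,"rz":-1},
  {"x":0.55,"y":-0.5,"z":-0.23,"rz":-1},
  {"x":0.55,"y":-0.5,"z":-0.23,"rz":-1},
])

```text
$.steps[0]: bad value
```

Run:
```python
from h import *
st=robot.observe(); print(st['time'],st['tool_pos'],st['tool_rot'],st['qpos'])
y=st['tool_rot'][2]
plan([(.47,.0,.38,y+.78)])
```

```text
1.0 [ 0.15558354 -0.50140642  0.22672144] [ 3.14158916e+00 -2.36803011e-05  3.00765198e-01] [-1.41598202e+00  3.42013900e-01  1.52413389e+00  2.50205422e-05
  1.27544485e+00 -1.45958176e-01]
[ 0.5985 -0.5143 -0.2044] [ 0.     -0.     -0.9931]
```

Request:
step_arm([
  {"x":0.32,"y":-0.18,"z":-0.23,"rx":0,"ry":0,"rz":-0.9,"claw":0.1},
  {"x":0.32,"y":-0.18,"z":-0.23,"rx":0,"ry":0,"rz":-0.9,"claw":0.1},
  {"x":0.32,"y":-0.18,"z":-0.23,"rx":0,"ry":0,"rz":-0.9,"claw":0.1},
  {"x":0.32,"y":-0.18,"z":-0.23,"rx":0,"ry":0,"rz":-0.9,"claw":0.1},
  {"x":0.32,"y":-0.18,"z":-0.23,"rx":0,"ry":0,"rz":-0.9,"claw":0.1},
  {"x":0.45,"y":-0.37,"z":-0.23,"rx":0,"ry":0,"rz":-1,"claw":0.1},
  {"x":0.55,"y":-0.5,"z":-0.23,"rx":0,"ry":0,"rz":-1,"claw":0.1},
  {"x":0.55,"y":-0.5,"z":-0.23,"rx":0,"ry":0,"rz":-1,"claw":0.1},
  {"x":0.55,"y":-0.5,"z":-0.23,"rx":0,"ry":0,"rz":-1,"claw":0.1},
  {"x":0.55,"y":-0.5,"z":-0.23,"rx":0,"ry":0,"rz":-1,"claw":0.1},
  {"x":0.55,"y":-0.5,"z":-0.23,"rx":0,"ry":0,"rz":-1,"claw":0.1},
  {"x":0.55,"y":-0.5,"z":-0.23,"rx":0,"ry":0,"rz":-1,"claw":0.1},
])

```text
time: 2.0
tool_pos: [0.3975, -0.1098, 0.3848]
tool_rot: [3.141, 0.0, 1.086]
contact_force: [1.2, -0.5, -0.2]
opening: 0.0505
grip_force: 0.0
```

Run:
```python
from h import *
st=robot.observe(); print(st['time'],st['tool_pos'],st['tool_rot'],st['qpos'])
y=st['tool_rot'][2]
plan([(.47,.0,.38,y+.78)])
```

```text
2.0 [ 0.39747445 -0.10980657  0.38476605] [3.14063157e+00 6.86474469e-05 1.08590949e+00] [-4.55812336e-01  4.61499467e-02  1.47004454e+00 -9.66965883e-05
  1.62443949e+00  2.90692361e-02]
[0.1746 0.0173 0.0064] [ 1.100e-03  6.000e-04 -9.931e-01]
```

Request:
step_arm([
  {"x":0.16,"y":0.02,"z":0,"rx":0,"ry":0,"rz":-1,"claw":0.1},
  {"x":0.16,"y":0.02,"z":0,"rx":0,"ry":0,"rz":-1,"claw":0.1},
  {"x":0.16,"y":0.02,"z":0,"rx":0,"ry":0,"rz":-1,"claw":0.1},
  {"x":0.16,"y":0.02,"z":0,"rx":0,"ry":0,"rz":-1,"claw":0.1},
  {"x":0.16,"y":0.02,"z":0,"rx":0,"ry":0,"rz":-1,"claw":0.1},
  {"x":0.16,"y":0.02,"z":0,"rx":0,"ry":0,"rz":-1,"claw":0.1},
  {"x":0.16,"y":0.02,"z":0,"rx":0,"ry":0,"rz":-1,"claw":0.1},
])

```text
time: 2.58
tool_pos: [0.4665, -0.0121, 0.384]
tool_rot: [-3.141, 0.0, 1.879]
contact_force: [0.5, 0.3, 0.2]
opening: 0.0505
grip_force: 0.0
```

Request:
step_arm([
  {"x":0,"y":0,"z":0,"rx":0,"ry":0,"rz":-1,"claw":0.1},
  {"x":0,"y":0,"z":0,"rx":0,"ry":0,"rz":-1,"claw":0.1},
  {"x":0,"y":0,"z":0,"rx":0,"ry":0,"rz":-1,"claw":0.1},
  {"x":0,"y":0,"z":0,"rx":0,"ry":0,"rz":-1,"claw":0.1},
  {"x":0,"y":0,"z":0,"rx":0,"ry":0,"rz":-1,"claw":0.1},
  {"x":0,"y":0,"z":0,"rx":0,"ry":0,"rz":-1,"claw":0.1},
  {"x":0,"y":0,"z":0,"rx":0,"ry":0,"rz":-1,"claw":0.1},
  {"x":0,"y":0,"z":0,"rx":0,"ry":0,"rz":-1,"claw":0.1},
])

```text
time: 3.25
tool_pos: [0.4664, -0.0126, 0.3842]
tool_rot: [-3.142, 0.0, 2.658]
contact_force: [0.2, -0.6, -0.7]
opening: 0.0506
grip_force: 0.0
```

```bash
cat > look.py <<'E'
from h import *
import sys,pickle
tag=sys.argv[1]
st=robot.observe(); c=cam('wrist',st); im,d=read_camera('wrist'); o={}
print(st['time'],st['tool_pos'],st['tool_rot'])
im2=im.copy()
for q in ['bolt_grip','passive_edge','passive_hinge']:
    for k in nets.landmark_of('wrist',q)[:2]:
        px=k['pixel']; o.setdefault(q,(c,px)); print(q,np.round(px,1),round(k['conf'],2),np.round(back(c,px,d[int(px[0]),int(px[1])]),3))
        cv2.circle(im2,(int(px[1]),int(px[0])),4,(0,0,255),1)
pickle.dump((st,c,im,d,o),open(f'{tag}.pkl','wb'))
# mark high points
v,u=np.mgrid[0:400,0:640]; K,R,t=c
P=(np.linalg.inv(K)@np.stack([u.ravel(),v.ravel(),np.ones(u.size)])*d.ravel()-t[:,None]).T@R
np.save(f'{tag}_P.npy',P)
g=(P[:,2]>.2045)&(P[:,2]<.235)&(d.ravel()>0)&(P[:,0]<.57)
print('bar top pts',g.sum(),P[g].mean(0),P[g].min(0),P[g].max(0))
cv2.imwrite(f'pics/{tag}.png',im2)
E
python3 look.py w1
```

```text
3.25 [ 0.46636837 -0.01259862  0.38415213] [-3.14153907e+00  5.77692226e-05  2.65820742e+00]
bolt_grip [212.  392.3] 0.85 [0.535 0.047 0.208]
bolt_grip [ 82.1 598. ] 0.65 [0.568 0.443 0.017]
passive_edge [253.4 388.7] 0.8 [0.473 0.024 0.402]
passive_hinge [198.  464.8] 0.95 [0.6   0.154 0.124]
bar top pts 110 [0.53846919 0.04739465 0.20964078] [0.53302718 0.04098242 0.20491514] [0.54546888 0.05449996 0.21327164]
```

View pics/w1.png

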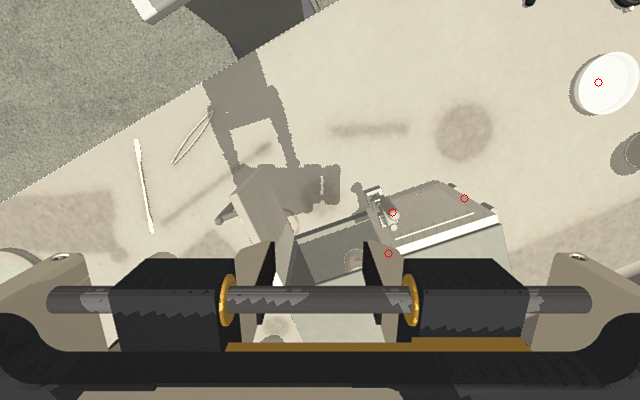

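The wrist view shows the bar top at about (row 212, col 392), the shut leaf's hinge near (198,465) and the open leaf to the left. I'll combine all the views and fit the leaf's line.

Run:
```python
from h import *
import pickle
st,c,im,d,o=pickle.load(open('w1.pkl','rb'))
s=cam('scene');t=cam('top')
print(tri([(s,[197,290]),(t,[204.6,308.1]),o['bolt_grip']]))
print(tri([(s,[189.2,297.4]),(t,[209,270.4]),o['passive_hinge']]))
P=np.load('w1_P.npy'); g=(d.ravel()>0)
# leaf front face points: between z .05-.18 near
m=g&(P[:,2]>.06)&(P[:,2]<.185)&(P[:,0]>.55)&(P[:,0]<.62)&(P[:,1]>.04)&(P[:,1]<.15)
print(m.sum())
if m.sum()>30:
    Q=P[m]; l=cv2.fitLine(Q[:,:2].astype(np.float32),cv2.DIST_HUBER,0,.01,.01).ravel(); print('face',l,np.arctan2(-l[0],l[1]))
br=im.min(2).ravel()
m=g&(P[:,2]>.19)&(P[:,2]<.204)&(br>200)&(P[:,1]>.0)&(P[:,1]<.2)&(P[:,0]>.54)&(P[:,0]<.66)
Q=P[m]; l=cv2.fitLine(Q[:,:2].astype(np.float32),cv2.DIST_HUBER,0,.01,.01).ravel(); print('top',m.sum(),l,np.arctan2(-l[0],l[1]),Q.min(0),Q.max(0))
y=st['tool_rot'][2]
```

```text
(array([0.54094547, 0.04577284, 0.20160888]), [array([ 0.2, -0.5]), array([ 0.3, -0.6]), array([ 2.7, -0.6])])
(array([0.60913592, 0.16091252, 0.11327238]), [array([ 0.5, -0.3]), array([0.3, 0.7]), array([1. , 3.2])])
2725
face [0.12908053 0.99163413 0.5925161  0.10719506] -0.12944171
top 851 [0.12333719 0.9923648  0.59800947 0.09670103] -0.123652056 [0.58549413 0.03312967 0.19519373] [0.61099001 0.15768259 0.20006743]
```

Run:
```python
from h import *
plan([(.539,.047,.29,3.016)])
```

```text
[-0.0485  0.1155  0.1255] [-1.000e-04  1.000e-04 -4.587e-01]
```

Request:
step_arm([
  {"x":-0.049,"y":0.115,"z":0.125,"rx":0,"ry":0,"rz":-0.455,"claw":0.1},
  {"x":-0.049,"y":0.115,"z":0.125,"rx":0,"ry":0,"rz":-0.455,"claw":0.1},
  {"x":-0.049,"y":0.115,"z":0.125,"rx":0,"ry":0,"rz":-0.455,"claw":0.1},
  {"x":-0.049,"y":0.115,"z":0.125,"rx":0,"ry":0,"rz":-0.455,"claw":0.1},
  {"x":-0.049,"y":0.115,"z":0.125,"rx":0,"ry":0,"rz":-0.455,"claw":0.1},
])

```text
time: 3.87
tool_pos: [0.5388, 0.0476, 0.2874]
tool_rot: [-3.141, -0.006, 3.014]
contact_force: [-0.0, -0.4, 0.3]
opening: 0.0503
grip_force: 0.0
```

```bash
python3 look.py w2
python3 - <<'E'
from h import *
import pickle
a=pickle.load(open('w1.pkl','rb')); b=pickle.load(open('w2.pkl','rb'))
for q in ['bolt_grip','passive_hinge']:
    if q in b[4]: print(q,tri([(cam('scene'),{'bolt_grip':[197,290],'passive_hinge':[189.2,297.4]}[q]),a[4][q],b[4][q]]))
plan([(.539,.047,.176,3.016)])
E
```

```text
3.8667 [0.53881939 0.04759754 0.28744292] [-3.14115357 -0.00581745  3.0142784 ]
bolt_grip [207.3 320.1] 0.67 [0.534 0.049 0.208]
passive_edge [263.8 295.2] 0.83 [0.589 0.019 0.197]
passive_edge [228.6 420.6] 0.26 [0.601 0.156 0.124]
passive_hinge [232.3 417.8] 0.96 [0.6   0.15  0.135]
bar top pts 212 [0.53875258 0.04778866 0.20961609] [0.53312135 0.0411898  0.20458323] [0.54705051 0.05423609 0.21312882]
bolt_grip (array([0.54041246, 0.04848769, 0.19752726]), [array([ 0.5, -0.8]), array([0.2, 0.5]), array([3.5, 0.3])])
passive_hinge (array([0.60663101, 0.1557461 , 0.11873433]), [array([ 0.5, -0.5]), array([2.2, 1. ]), array([-0.7,  0.8])])
[0.0009 0.0015 0.1551] [-0.0002  0.0039 -0.0045]
```

View pics/w2.png

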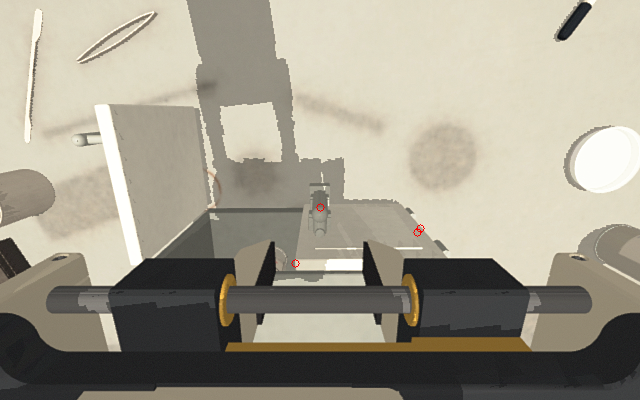

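The bar is at (207,320), centred between the fingers. Two wrist positions agree on (0.539, 0.048), with its top at about 0.212. I'll descend and grip.

Request:
step_arm([
  {"x":0,"y":0,"z":0.05,"rx":0,"ry":0,"rz":0,"claw":0.1},
  {"x":0,"y":0,"z":0.1,"rx":0,"ry":0,"rz":0,"claw":0.1},
  {"x":0,"y":0,"z":0.13,"rx":0,"ry":0,"rz":0,"claw":0.1},
  {"x":0,"y":0,"z":0.148,"rx":0,"ry":0,"rz":0,"claw":0.1},
  {"x":0,"y":0,"z":0.148,"rx":0,"ry":0,"rz":0,"claw":0.1},
  {"x":0,"y":0,"z":0.148,"rx":0,"ry":0,"rz":0,"claw":-1},
  {"x":0,"y":0,"z":0.148,"rx":0,"ry":0,"rz":0,"claw":-1},
  {"x":0,"y":0,"z":0.148,"rx":0,"ry":0,"rz":0,"claw":-1},
  {"x":0,"y":0,"z":0.148,"rx":0,"ry":0,"rz":0,"claw":-1},
  {"x":0,"y":0,"z":0.148,"rx":0,"ry":0,"rz":0,"claw":-1},
  {"x":0,"y":0,"z":0.148,"rx":0,"ry":0,"rz":0,"claw":-1},
], squeeze=35)

```text
time: 4.98
tool_pos: [0.5395, 0.0471, 0.18]
tool_rot: [3.14, 0.001, 3.014]
contact_force: [1.4, 14.5, 1.3]
opening: 0.015
grip_force: 7.5
```

Request:
step_arm([
  {"x":0,"y":0,"z":0,"rx":0,"ry":0,"rz":0,"claw":-1},
  {"x":0,"y":0,"z":0,"rx":0,"ry":0,"rz":0,"claw":-1},
  {"x":0,"y":0,"z":0,"rx":0,"ry":0,"rz":0,"claw":-1},
  {"x":0,"y":0,"z":-0.01,"rx":0,"ry":0,"rz":0,"claw":-1},
  {"x":0,"y":0,"z":-0.02,"rx":0,"ry":0,"rz":0,"claw":-1},
  {"x":0,"y":0,"z":-0.03,"rx":0,"ry":0,"rz":0,"claw":-1},
  {"x":0,"y":0,"z":-0.038,"rx":0,"ry":0,"rz":0,"claw":-1},
  {"x":0,"y":0,"z":-0.038,"rx":0,"ry":0,"rz":0,"claw":-1},
  {"x":0,"y":0,"z":-0.038,"rx":0,"ry":0,"rz":0,"claw":-1},
], squeeze=35)

```text
time: 5.73
tool_pos: [0.5396, 0.0481, 0.2085]
tool_rot: [3.139, 0.001, 3.015]
contact_force: [1.0, 5.4, 1.1]
opening: 0.0132
grip_force: 35.0
```

Run:
```python
from h import *
st=robot.observe(); print(st['time'],st['tool_pos'],st['tool_rot'],st['contact_force'],st['opening'],st['grip_force'])
H=np.array([.607,.158]); p=st['tool_pos']; r=p[:2]-H
def wp(phi): 
    c,s=np.cos(phi),np.sin(phi); q=H+[c*r[0]+s*r[1],-s*r[0]+c*r[1]]; return (*q,p[2],st['tool_rot'][2]-phi)
plan([wp(a) for a in np.arange(.065,.79,.065)])
for n in ('top','scene'): cv2.imwrite(f'{n}2.png',read_camera(n)[0])
a=cv2.imread('top2.png')[170:270,240:400]; b=cv2.imread('scene2.png')[150:270,220:400]
cv2.imwrite('pics/l.png',np.vstack([cv2.resize(a,(480,300)),cv2.resize(b,(480,300))]))
```

```text
5.7333 [0.53957908 0.04810081 0.20847948] [3.13906130e+00 1.22478478e-03 3.01483584e+00] [1.02821996 5.4447445  1.12199283] 0.013214619589618804 35.00061213970184
[0.01   0.0049 0.    ] [0.0033 0.0015 0.0828]
[0.0197 0.0105 0.    ] [0.0033 0.0013 0.1655]
[0.029  0.0167 0.    ] [0.0034 0.0012 0.2483]
[0.0379 0.0234 0.    ] [0.0034 0.0011 0.331 ]
[0.0463 0.0308 0.    ] [0.0034 0.001  0.4138]
[0.0543 0.0386 0.    ] [0.0035 0.0009 0.4966]
[0.0617 0.047  0.    ] [0.0035 0.0008 0.5793]
[0.0685 0.0558 0.0001] [0.0036 0.0007 0.6621]
[0.0748 0.0651 0.0001] [3.600e-03 6.000e-04 7.448e-01]
[0.0804 0.0747 0.0001] [3.600e-03 5.000e-04 8.276e-01]
[0.0854 0.0847 0.0001] [3.600e-03 3.000e-04 9.104e-01]
[0.0898 0.095  0.0001] [3.700e-03 2.000e-04 9.931e-01]
```

View pics/l.png

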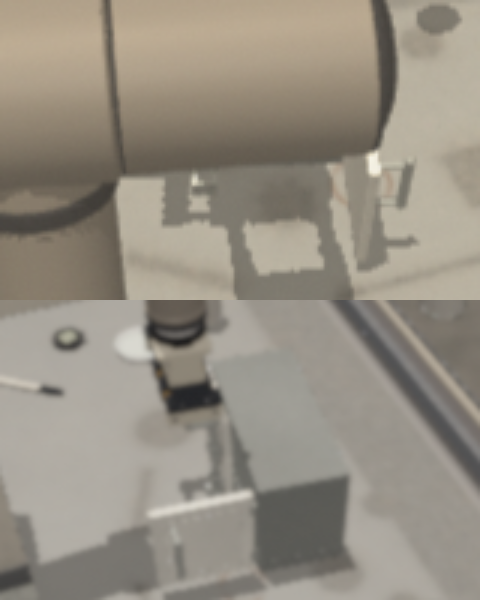

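The gripper closed on 13 mm, so it's on the bar, and the tool rose 28 mm. The arm hides the bolt in both views, so I'll check for slip with wrist depth on the crank.

```bash
python3 look.py w3 >/dev/null
python3 - <<'E'
from h import *
g=np.array([.539,.0475]); n=np.array([.992,-.126]); u=np.array([.126,.992])
for t in ['w1','w2','w3']:
    P=np.load(t+'_P.npy'); a=(P[:,:2]-g)@n; b=(P[:,:2]-g)@u
    for lo,hi in [(-.012,-.003),(-.003,.008),(.01,.02),(.02,.03),(.03,.04)]:
        m=(a>lo)&(a<hi)&(abs(b)<.006)&(P[:,2]<.28); print(t,lo,m.sum(),np.round(np.percentile(P[m,2],[10,50,90]),3) if m.any() else '')
cv2.imwrite('pics/w3c.png',cv2.resize(cv2.imread('pics/w3.png')[130:330,200:440],None,fx=2,fy=2))
E
```

```text
w1 -0.012 192 [0.001 0.181 0.207]
w1 -0.003 128 [-0.001  0.209  0.212]
w1 0.01 49 [-0.001  0.001  0.157]
w1 0.02 129 [0.007 0.05  0.158]
w1 0.03 122 [0.024 0.156 0.162]
w2 -0.012 287 [0.    0.181 0.208]
w2 -0.003 228 [0.    0.21  0.212]
w2 0.01 49 [-0.001  0.     0.001]
w2 0.02 123 [0.002 0.022 0.159]
w2 0.03 108 [0.157 0.161 0.163]
w3 -0.012 1026 [0.183 0.216 0.236]
w3 -0.003 290 [-0.     0.229  0.239]
w3 0.01 71 [-0.001  0.     0.001]
w3 0.02 204 [0.005 0.022 0.06 ]
w3 0.03 131 [0.001 0.066 0.081]
```

View pics/w3c.png

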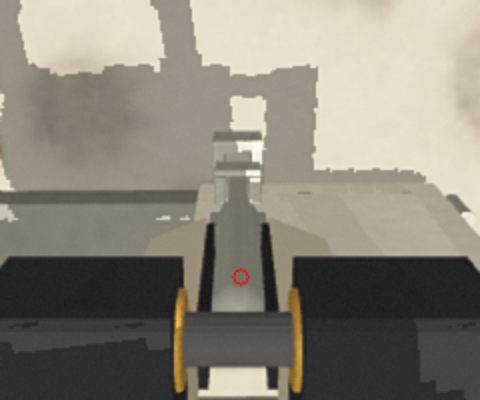

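The picture shows the bar held between the fingers, and its top rose from 0.212 to 0.240. The bolt is therefore up about 28 mm and clear of the keeper, with the leaf still shut. Now I'll swing the leaf.

Request:
step_arm([
  {"x":0.01,"y":0.005,"z":0,"rx":0,"ry":0,"rz":0.083,"claw":-1},
  {"x":0.02,"y":0.0105,"z":0,"rx":0,"ry":0,"rz":0.166,"claw":-1},
  {"x":0.029,"y":0.0167,"z":0,"rx":0,"ry":0,"rz":0.248,"claw":-1},
  {"x":0.038,"y":0.0235,"z":0,"rx":0,"ry":0,"rz":0.331,"claw":-1},
  {"x":0.0463,"y":0.0308,"z":0,"rx":0,"ry":0,"rz":0.414,"claw":-1},
  {"x":0.0543,"y":0.0386,"z":0,"rx":0,"ry":0,"rz":0.497,"claw":-1},
  {"x":0.0543,"y":0.0386,"z":0,"rx":0,"ry":0,"rz":0.497,"claw":-1},
])

```text
time: 6.62
tool_pos: [0.5027, 0.0822, 0.2085]
tool_rot: [3.139, 0.001, 2.622]
contact_force: [3.0, 2.8, -1.0]
opening: 0.013
grip_force: 35.0
```

```bash
cat > arc.py <<'E'
from h import *
import sys
st=robot.observe(); H=np.array([.607,.158]); p=st['tool_pos']; r=p[:2]-H; print(np.linalg.norm(r))
def wp(phi): 
    c,s=np.cos(phi),np.sin(phi); q=H+[c*r[0]+s*r[1],-s*r[0]+c*r[1]]; return (*q,p[2],st['tool_rot'][2]-phi)
plan([wp(a) for a in np.arange(.07,.78,.07)])
E
python3 arc.py
```

```text
0.1289300854109513
[ 0.0108  0.0053 -0.    ] [0.0037 0.0016 0.0891]
[0.0212 0.0114 0.    ] [0.0037 0.0015 0.1783]
[0.0311 0.0181 0.    ] [0.0038 0.0014 0.2674]
[0.0406 0.0256 0.    ] [0.0038 0.0013 0.3565]
[0.0495 0.0337 0.    ] [0.0039 0.0011 0.4456]
[0.0578 0.0424 0.    ] [0.0039 0.001  0.5348]
[0.0655 0.0516 0.0001] [0.004  0.0009 0.6239]
[0.0725 0.0614 0.0001] [4.00e-03 7.00e-04 7.13e-01]
[0.0788 0.0716 0.0001] [4.000e-03 6.000e-04 8.021e-01]
[0.0844 0.0823 0.0001] [4.100e-03 4.000e-04 8.913e-01]
[0.0893 0.0933 0.0001] [4.100e-03 3.000e-04 9.804e-01]
```

Request:
step_arm([
  {"x":0.0108,"y":0.0053,"z":0,"rx":0,"ry":0,"rz":0.089,"claw":-1},
  {"x":0.0212,"y":0.0114,"z":0,"rx":0,"ry":0,"rz":0.178,"claw":-1},
  {"x":0.0311,"y":0.0181,"z":0,"rx":0,"ry":0,"rz":0.267,"claw":-1},
  {"x":0.0406,"y":0.0256,"z":0,"rx":0,"ry":0,"rz":0.357,"claw":-1},
  {"x":0.0495,"y":0.0337,"z":0,"rx":0,"ry":0,"rz":0.446,"claw":-1},
  {"x":0.0578,"y":0.0424,"z":0,"rx":0,"ry":0,"rz":0.535,"claw":-1},
  {"x":0.0655,"y":0.0516,"z":0,"rx":0,"ry":0,"rz":0.624,"claw":-1},
  {"x":0.0725,"y":0.0614,"z":0,"rx":0,"ry":0,"rz":0.713,"claw":-1},
  {"x":0.0788,"y":0.0716,"z":0,"rx":0,"ry":0,"rz":0.802,"claw":-1},
  {"x":0.0788,"y":0.0716,"z":0,"rx":0,"ry":0,"rz":0.802,"claw":-1},
])

```text
time: 7.45
tool_pos: [0.4779, 0.1577, 0.2084]
tool_rot: [3.14, -0.0, 1.993]
contact_force: [0.7, 1.2, 1.7]
opening: 0.013
grip_force: 35.0
```

```bash
python3 arc.py
```

```text
0.12915013692689783
[0.0108 0.0053 0.    ] [ 0.002  -0.0004  0.0891]
[0.0212 0.0113 0.    ] [ 0.002  -0.0004  0.1783]
[0.0312 0.0181 0.    ] [ 0.0019 -0.0005  0.2674]
[0.0407 0.0255 0.    ] [ 0.0019 -0.0006  0.3565]
[0.0496 0.0336 0.0001] [ 0.0019 -0.0006  0.4456]
[0.058  0.0423 0.0001] [ 0.0019 -0.0007  0.5348]
[0.0657 0.0516 0.0001] [ 0.0019 -0.0008  0.6239]
[0.0728 0.0613 0.0001] [ 0.0018 -0.0008  0.713 ]
[0.0791 0.0716 0.0001] [ 0.0018 -0.0009  0.8021]
[0.0848 0.0822 0.0001] [ 0.0018 -0.001   0.8913]
[0.0896 0.0933 0.0002] [ 0.0018 -0.001   0.9804]
```

Request:
step_arm([
  {"x":0.0108,"y":0.0053,"z":0,"rx":0,"ry":0,"rz":0.089,"claw":-1},
  {"x":0.0212,"y":0.0113,"z":0,"rx":0,"ry":0,"rz":0.178,"claw":-1},
  {"x":0.0312,"y":0.0181,"z":0,"rx":0,"ry":0,"rz":0.267,"claw":-1},
  {"x":0.0407,"y":0.0255,"z":0,"rx":0,"ry":0,"rz":0.357,"claw":-1},
  {"x":0.0496,"y":0.0336,"z":0,"rx":0,"ry":0,"rz":0.446,"claw":-1},
  {"x":0.058,"y":0.0423,"z":0,"rx":0,"ry":0,"rz":0.535,"claw":-1},
  {"x":0.0657,"y":0.0516,"z":0,"rx":0,"ry":0,"rz":0.624,"claw":-1},
  {"x":0.0728,"y":0.0613,"z":0,"rx":0,"ry":0,"rz":0.713,"claw":-1},
  {"x":0.0791,"y":0.0716,"z":0,"rx":0,"ry":0,"rz":0.802,"claw":-1},
  {"x":0.0791,"y":0.0716,"z":0,"rx":0,"ry":0,"rz":0.802,"claw":-1},
  {"x":0.0791,"y":0.0716,"z":0,"rx":0,"ry":0,"rz":0.802,"claw":-1},
])

```text
time: 8.37
tool_pos: [0.5016, 0.2332, 0.2077]
tool_rot: [-3.14, -0.001, 1.367]
contact_force: [-3.2, 4.7, 1.4]
opening: 0.0133
grip_force: 35.0
```

Request:
step_arm([
  {"x":0,"y":0,"z":0,"rx":0,"ry":0,"rz":0,"claw":-0.2},
  {"x":0,"y":0,"z":0,"rx":0,"ry":0,"rz":0,"claw":-0.2},
  {"x":0,"y":0,"z":0,"rx":0,"ry":0,"rz":0,"claw":-0.2},
  {"x":0,"y":0,"z":0,"rx":0,"ry":0,"rz":0,"claw":-0.2},
  {"x":0,"y":0,"z":0,"rx":0,"ry":0,"rz":0,"claw":-0.2},
  {"x":0,"y":0,"z":-0.03,"rx":0,"ry":0,"rz":0,"claw":-0.2},
  {"x":0,"y":0,"z":-0.08,"rx":0,"ry":0,"rz":0,"claw":-0.2},
  {"x":0,"y":0,"z":-0.13,"rx":0,"ry":0,"rz":0,"claw":-0.2},
  {"x":0,"y":0,"z":-0.18,"rx":0,"ry":0,"rz":0,"claw":-0.2},
  {"x":0,"y":0,"z":-0.2,"rx":0,"ry":0,"rz":0,"claw":-0.2},
  {"x":0,"y":0,"z":-0.2,"rx":0,"ry":0,"rz":0,"claw":-0.2},
])

```text
time: 9.28
tool_pos: [0.5035, 0.2328, 0.3627]
tool_rot: [3.134, -0.004, 1.364]
contact_force: [-0.6, -0.1, 0.4]
opening: 0.0365
grip_force: 0.0
```

```bash
python3 look.py w4
python3 - <<'E'
from h import *
P=np.load('w4_P.npy'); im=__import__('pickle').load(open('w4.pkl','rb'))[2]
m=(P[:,2]>.19)&(P[:,2]<.204)&(im.min(2).ravel()>190)&(P[:,0]<.62)&(P[:,0]>.4)&(P[:,1]>.1)&(P[:,1]<.22)
Q=P[m]; l=cv2.fitLine(Q[:,:2].astype(np.float32),cv2.DIST_HUBER,0,.01,.01).ravel(); print(m.sum(),l,Q.min(0),Q.max(0))
m=(P[:,2]>.22)&(P[:,2]<.26)&(abs(P[:,0]-.5)<.05)&(abs(P[:,1]-.23)<.04); print(m.sum(),P[m].mean(0),P[m].max(0))
E
```

```text
9.2833 [0.50353115 0.23275688 0.36267396] [ 3.13359993 -0.00411327  1.36442508]
bolt_grip [194.3 315.6] 0.86 [0.501 0.235 0.238]
passive_edge [231.7 295.1] 0.97 [0.435 0.108 0.001]
passive_hinge [206.  397.8] 0.68 [0.601 0.165 0.126]
bar top pts 108 [0.50102124 0.23612502 0.22182738] [0.49316896 0.22438118 0.20509158] [0.50675678 0.23839886 0.23473871]
899 [ 0.98307383 -0.18321     0.53823406  0.17134798] [0.46964432 0.15476477 0.19593116] [0.60578897 0.18795452 0.20059088]
197 [0.50032746 0.23326162 0.23495668] [0.50675678 0.23831106 0.24084392]
```

View pics/w4.png

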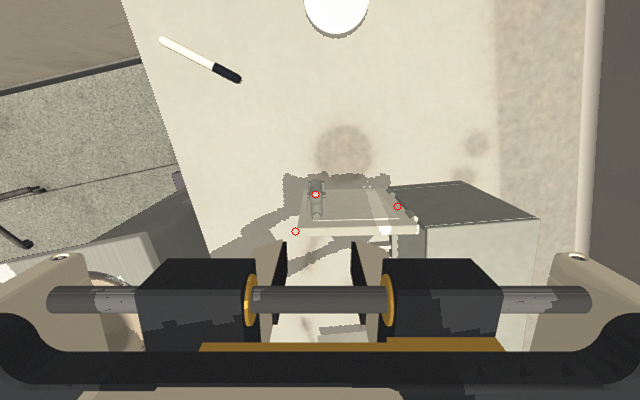

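The picture shows the released leaf's white top edge along row 228, square to the carcass, with the bolt at (194,316). The leaf fit gives about 1.63 rad open. The bar top is at 0.240, so the bolt is still up, and the gripper is clear.

```bash
python3 -c "
from h import *
print(robot.hand_in())"
```

```text
the job is handed in; nothing more can be done
None
```

I lifted the bolt about 28 mm while the leaf was shut, swung the leaf open to about 1.63 rad and let go with the bolt still up; the job is handed in, but no verdict was returned.

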